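# Clear the dark box and hold its shutter at half light

### The arm

A 6-joint arm with a two-finger parallel gripper is mounted at the origin on the work surface. World frame = base frame: x ahead of the robot, y to its left, z up, the work surface at z = 0. Lengths are in m, angles in rad, forces in N, time in s.
With the tool pointing down it reaches from about 0.25 to 0.725 m from the base axis. Payload 9.7 kg.
Tool frame: the origin (TCP) lies at the very end of the fingers, on their centre line; the grasp point (between the pads) lies 19 mm behind it; z points along the fingers, y is the line along which they close (so a half turn about z gives the same grasp; the last joint's range is limited). The gripper opens to 85 mm and grips with 20 to 120 N. Pads are 22 mm wide; open, the fingers measure 114 mm over their backs; the gripper's body (76 mm by 85 mm) begins 54 mm behind the grasp point. The pads swing forward as they close: fully open they stand 13 mm farther back than shut.
Start: joints at [-1.346, 0.087, 0.176, 1.66, 0, 1.571], TCP at [0.123, -0.536, 0.231] pointing down, gripper open.
Joint ranges: [-3.13, 3.13], [-0.85, 1.81], [-1.15, 1.24], [-2.2, 2.28], [-1.44, 1.52], [-3.14, 3.14]. Speed limits (rad/s): [2.22, 2.22, 2.57, 3.14, 3.14, 3.14].

### API

Orientations are given as a unit quaternion [x, y, z, w].
In Python, from rig import env, viewer, close_job gives the robot as it stands.
- The arm moves only by the tool jog_arm, never from a script. Its argument "motion" is a list of rows, each a list of 7 numbers: the finger opening in mm, from 0 to 85.4, then the shift along the tool's x, y, z each as a share of 0.25 m, from -1 to 1, then the turn, a rotation vector about the tool's x, y, z each as a share of 30 degrees, from -1 to 1. A call has 1 to 12 rows; each row is the pose to reach, as a shift and turn from the pose commanded when the call began, along the tool's axes at that moment; what a row does not reach only later rows make up. A row lasts 1/8 s, in which the tool goes at most 62.5 mm and 10.7 degrees, less where a joint would pass 70% of its speed; a pose out of reach is approached as far as the arm can. A call with a number of a shift or a turn outside -1 to 1 is refused whole. A call with a gripper value outside its range is refused whole. The fingers move at their own pace and stop on an object; "squeeze" is the grip in N (left out, the last holds). Time passes only in rows, so rows that repeat a pose let the fingers close. It gives the time, the measured TCP pose, the force, the opening and the grip force at its end, in the units of the state.
- env.sense(): the state, without advancing time (a new reading comes with each control period).
- viewer.camera(name): name is "side" or "top"; returns a dict with "img" (420x560x3 uint8, red, green, blue), "K" (3x3 intrinsics, pixels), "dist" ([k1, k2, p1, p2, k3] as OpenCV has them; the pictures are not rectified), "pose" (4x4, takes a point from camera to world coordinates). Camera axes: x right, y down, z forward; pixel columns grow to the right and rows downward; lengths in m; the calibration is good to about 2 mm. A picture is of the moment at which its call begins. There is no depth.
- close_job(): hands the job in; it is judged then, once.
The state is a dict: "clock": time; "qpos": joint angles; "qvel": joint speeds; "joint_efforts": joint torques, N m; "tcp_pos": TCP position; "ee_rot": TCP orientation; "ft_force": force on the tool from outside, world axes, zero at the start; "ft_torque": the same for the moment, N m; "width": opening from 0.0 (shut) to 1.0 (fully open); "grasp_force": force on a finger pad.
Only numpy, scipy, OpenCV 4.12 (cv2) and the standard library are available. Lean on these libraries where they do the work, as an engineer would, in place of code of your own. Each camera call takes 0.05 s, during which the arm holds its last target. There are 200 camera calls.

### The job

Get the camera test box ready for its half-light reading: with the orange-handled scraper block, not your fingers, wipe all four metal trimmings off the closed black shutter into the blue catch tray on the end of the box, and stand the scraper back on the bench. Only then slide the shutter open by its red tab against its spring until the red pointer lines are at the green half marks, taking care never to open it as far as three quarters, and finish holding it there with the gripper, because it springs shut when let go. Leave the loose things lying around where they are.

Things in the scene. Friction and masses are not known exactly. Their poses are not given: they have to be found in the camera images.
- darkbox: Camera test dark box, grey, fixed, long along its own y. Origin on the bench under it. Housing: x -70 to +70 mm, y -75 to +170 mm. On top a black shutter plate (top z = 80 mm) slides along y between two silver guide rims (inner faces x = +/-52 mm, 18 mm wide, top z = 88 mm, full length). Below the shutter is an open well with a white camera. Catch tray at the -y end, springs at the +y end.
- sill_edge (a point): Middle of the outer edge of the silver sill at the box's -y end (dark box x 0, y -75, z 78.5 mm); trimmings pushed over it drop into the tray. The sill is fixed, flat, 20 mm long in y, between shutter and tray, its top 1.5 mm below the shutter's. Axes as the dark box's.
- tray_floor (a point): Centre of the inner floor (z = 4 mm) of the blue open catch tray fixed to the box's -y end, dark box y -75 to -150 mm; axes as the dark box's. Inside 132 mm in x, 67 mm in y, 51 mm deep; walls 4 mm thick, rim at z = 55 mm.
- spring_end (a point): Midpoint between the two steel spring barrels at the +y end, dark box x 0, y +118, z 92 mm. Barrels: x = +/-45 mm, y 118 to 185 mm, 12 mm across, in silver clamps up to z = 100 mm (y 150 to 170 mm). A 7 mm rod runs into each from a silver ear on the shutter (x = +/-40 to 50 mm, y 55 to 61 mm when shut, top z = 98 mm). Axes as the dark box's.
- shutter (a joint): Opening of the shutter in m: 0 = shut (at the start), 0.060 = fully open, 0.030 = half. Opens towards the dark box's +y. A spring pulls it shut: 4 N when shut, 10 N at half, 16 N fully open (200 N/m), plus about 0.6 N friction. Plate 102 mm wide (x), 150 mm long (dark box y -55 to +95 mm when shut), top z = 80 mm.
- shutter_tab (a point): Middle of the top edge of the shutter's upright red finger tab; moves with the shutter. Tab 30 mm wide in the dark box's x, 10 mm thick in its y, 40 mm tall above the plate (top z = 120 mm); when shut at dark box x 0, y +78 mm. Axes as the dark box's.
- shutter_pointer (a point): Outer end of the red pointer line on the shutter plate, on its +x edge (a twin lies on the -x edge); moves with the shutter. At half travel it is level, along the box's y, with the green half mark.
- half_mark (a point): Green half mark, a 4 mm line across the top of the +x guide rim (a twin on the other rim), at dark box y +60 mm. Black marks 30 mm either side of it are shut and fully open.
- scraper: Scraper block standing on the bench on its black rubber edge: white block 92 mm long (own x), 24 mm thick (own y), 28 mm high, with an orange grip on top 50 mm long (x), 20 mm thick (y), from z = 27 to 71 mm. Origin at the centre of its underside. About 0.12 kg. It is the same either way round.
- chip1: Loose bare zinc trimming, bright metal, about 20 x 14 x 6 mm with a 3 mm stub on top, 11 g, lying flat on the shut shutter (between dark box x -40 and +40 mm, y -48 and +6 mm for its centre). Origin at the centre of its underside.
- chip2: Loose bare zinc trimming, bright metal, about 20 x 14 x 6 mm with a 3 mm stub on top, 11 g, lying flat on the shut shutter (between dark box x -40 and +40 mm, y -48 and +6 mm for its centre). Origin at the centre of its underside.
- chip3: Loose bare zinc trimming, bright metal, about 20 x 14 x 6 mm with a 3 mm stub on top, 11 g, lying flat on the shut shutter (between dark box x -40 and +40 mm, y -48 and +6 mm for its centre). Origin at the centre of its underside.
- chip4: Loose bare zinc trimming, bright metal, about 20 x 14 x 6 mm with a 3 mm stub on top, 11 g, lying flat on the shut shutter (between dark box x -40 and +40 mm, y -48 and +6 mm for its centre). Origin at the centre of its underside.
- camera_a: Finished white camera standing on its round foot, 52 mm across, 68 mm high; bystander. Origin at the centre of its foot.
- camera_b: A second finished white camera, the same; bystander.
- pliers: Pliers with yellow grips lying at the right of the bench, about 150 mm long, 45 mm wide, 15 mm high; bystander. Origin under the pivot; own -x towards the grips.
- screw_cup: Small white screw bowl, 64 mm across, 35 mm high; bystander. Origin at the centre of its underside.
- tape_roll: Yellow roll, a ring 90 mm across, 24 mm high, lying flat; bystander. Origin at the centre of its underside.
Things that resemble listed ones, but are neither listed nor needed, are in the scene too. Leave any turquoise look-alike of the scraper alone.

How it is judged:
By the outcome, as a careful person would: the job done as asked, in the order asked, and still so for the second after the job is handed in, while the arm keeps its last pose, push and grip.
It also fails if it takes over 54 s, if anything falls off the work surface, if the arm or the gripper's body presses on something with over 40 N, if the wrist force passes 120 N, or if a joint passes its speed limit or range.

## Working session

There is one attempt and no reset: what is moved stays moved. The work goes in short steps, Python scripts to look and compute and a tool call to move; the robot and the scene stay as the last step left them, time stands still between calls to the robot, and variables do not carry over. Pictures are saved under pics/ and viewed, at most 10 in all, crops included, and the job is handed in when it is done.

Besides the shell and the picture viewer there is one more tool, called in YAML: its name, and indented under it one key for each argument. jog_arm: Moves the arm, as the interface text tells. Shift numbers are shares of 0.25 m and turn numbers shares of 30 degrees, none past 1 either way. Its arguments: {"type":"object","properties":{"motion":{"type":"array"},"squeeze":{"type":"number"}},"required":["motion"]}

```bash
mkdir -p pics; ls; python3 - <<'E'
from rig import env, viewer
import cv2
print(env.sense())
for n in("top","side"):
    c=viewer.camera(n); cv2.imwrite(f"pics/{n}0.png",cv2.cvtColor(c["img"],cv2.COLOR_RGB2BGR)); print(n,c["K"],c["dist"],c["pose"])
E
```

```text
pics
{'clock': 0.0, 'qpos': array([-1.34601115e+00,  8.74410642e-02,  1.75094242e-01,  1.65980253e+00,
        2.50967252e-06,  1.57079541e+00]), 'qvel': array([ 0.00036043, -0.00035265, -0.0007864 ,  0.0003654 ,  0.00047391,
        0.00020547]), 'joint_efforts': array([-2.12218383e-04, -5.20379877e+01,  4.64811838e+01,  1.57503696e-02,
       -8.62567276e-05, -3.02460580e-05]), 'tcp_pos': array([ 0.12253927, -0.53592353,  0.23057306]), 'ee_rot': array([ 9.93690321e-01,  1.12156538e-01, -7.46278403e-05, -6.72385385e-04]), 'ft_force': array([ 0.10194067, -0.35389253,  0.77744595]), 'ft_torque': array([-0.00112348, -0.06282508,  0.01678097]), 'grasp_force': 0.0, 'width': 1.0025840304971203}
top [[522.36411338   0.         283.40997936]
 [  0.         522.36411338 208.05988038]
 [  0.           0.           1.        ]] [0.06556454 0.         0.         0.         0.        ] [[ 5.59882473e-02 -9.77807386e-01  2.01886187e-01  2.21769752e-01]
 [-9.98430335e-01 -5.45324467e-02  1.27702413e-02  3.88391010e-03]
 [-1.47748858e-03 -2.02284276e-01 -9.79325732e-01  1.58618298e+00]
 [ 0.00000000e+00  0.00000000e+00  0.00000000e+00  1.00000000e+00]]
side [[509.22196697   0.         273.40045239]
 [  0.         509.22196697 215.62534394]
 [  0.           0.           1.        ]] [0.01933475 0.         0.         0.         0.        ] [[-0.6900109  -0.53174822  0.49104866 -0.10974333]
 [-0.7235977   0.52278274 -0.45067125  0.58835586]
 [-0.01706812 -0.66628976 -0.74549758  1.06834737]
 [ 0.          0.          0.          1.        ]]
```

View pics/top0.png

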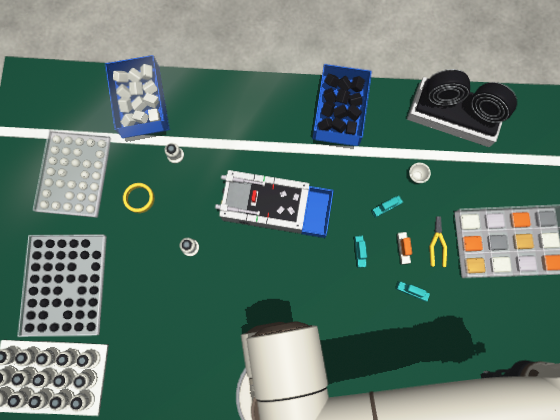

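View pics/side0.png

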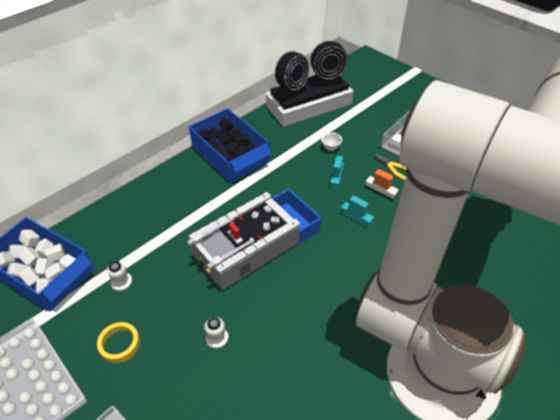

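The top view shows the box at (275,203) with its tray on the right at (316,212). The scraper, a white block with an orange grip, is at (405,247). Possible mix-ups are the turquoise look-alikes at (388,206), (361,250) and (413,291), and the orange cubes in the bin at (520,219), (473,243) and (552,262). I choose (405,247) and will check it in one close crop.

```bash
cat > h.py <<'E'
import numpy as np, cv2, pickle
from rig import env, viewer
def shot(n,name=None,crop=None,s=1):
    c=viewer.camera(n)
    if name:
        im=cv2.cvtColor(c["img"],cv2.COLOR_RGB2BGR)
        if crop: x0,y0,x1,y1=crop; im=cv2.resize(im[y0:y1,x0:x1],None,fx=s,fy=s,interpolation=cv2.INTER_CUBIC)
        cv2.imwrite(f"pics/{name}.png",im)
    return c
def px2w(c,uv,z):
    """pixels (N,2) -> world points on planes z"""
    uv=np.atleast_2d(np.float64(uv)); z=np.broadcast_to(z,len(uv))
    n=cv2.undistortPoints(uv[:,None],c["K"],np.array(c["dist"]))[:,0]
    T=np.array(c["pose"]); d=np.c_[n,np.ones(len(n))]@T[:3,:3].T
    return T[:3,3]+d*((z-T[2,3])/d[:,2])[:,None]
def w2px(c,P):
    T=np.linalg.inv(c["pose"]); 
    return cv2.projectPoints(np.float64(np.atleast_2d(P))[:,None],cv2.Rodrigues(T[:3,:3])[0],T[:3,3],c["K"],np.array(c["dist"]))[0][:,0]
E
python3 - <<'E'
from h import *
shot("top","crop1",(205,160,335,245),6)
shot("top","crop2",(340,190,450,305),5)
E
```

```text
(no output)
```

View pics/crop1.png

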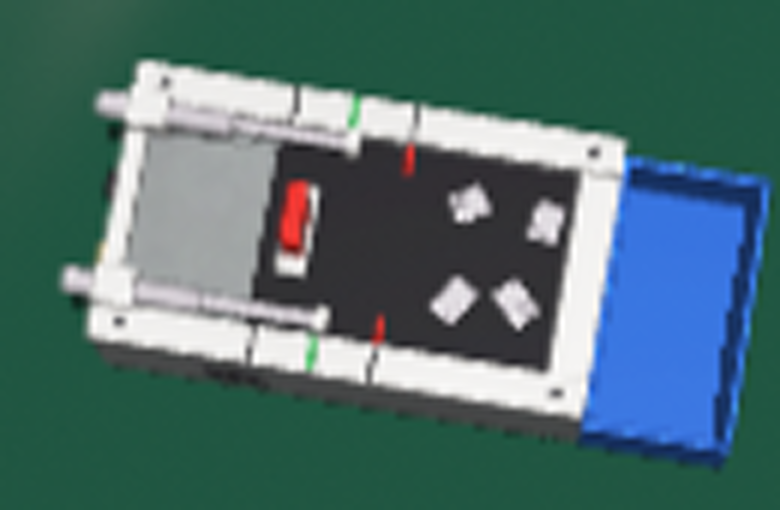

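View pics/crop2.png

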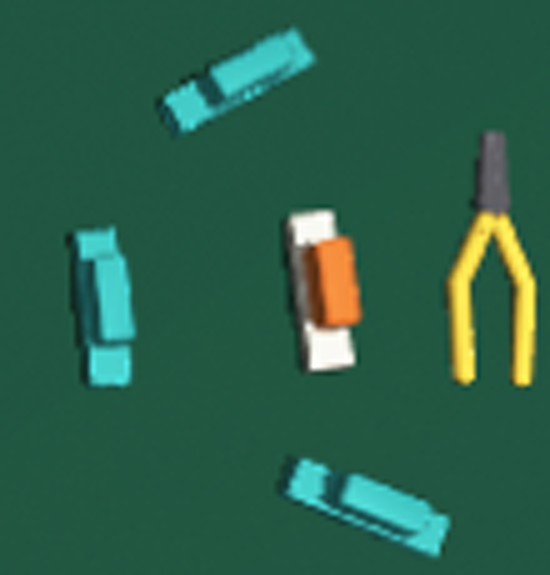

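The crops confirm the choice. The scraper's orange grip is at crop2 (335,280), and it is the only orange-and-white piece. All four chips lie near crop1 (468,203), (546,222), (454,300) and (516,303). The green marks are at (355,112) and (313,352).

```bash
cat > m.py <<'E'
from h import *
from scipy.optimize import least_squares, minimize
from scipy.spatial.transform import Rotation as R
c=shot("top")
f=lambda a,s,o: (np.array(a)+.5)/s-.5+np.array(o)
uv=f([(626,140),(582,415),(88,338),(140,60),(770,178),(722,467),(355,112),(313,352)],6,(205,160))
L=np.array([(70,-75,88),(-70,-75,88),(-70,170,88),(70,170,88),(70,-150,55),(-70,-150,55),(61,60,88),(-61,60,88)])/1e3
def tf(p,L): 
    ca,sa=np.cos(p[2]),np.sin(p[2]); return np.c_[p[0]+ca*L[:,0]-sa*L[:,1],p[1]+sa*L[:,0]+ca*L[:,1],L[:,2]]
r=least_squares(lambda p:(w2px(c,tf(p,L))-uv).ravel(),[.4,.03,-.1])
print("box",r.x,np.degrees(r.x[2]),r.fun.reshape(-1,2).round(1).tolist())
W=px2w(c,f([(468,203),(546,222),(454,300),(516,303)],6,(205,160)),.086)
d=(W[:,:2]-r.x[:2]);ca,sa=np.cos(r.x[2]),np.sin(r.x[2]);print("chips box mm",(d@np.array([[ca,-sa],[sa,ca]])*1e3).round(0).tolist())
# scraper by silhouettes
S=4
def box(x,y,z0,z1): return np.array([(i,j,k) for i in(-x,x) for j in(-y,y) for k in(z0,z1)])/1e3
def sil(c,p,B,o,shape):
    q=w2px(c,tf(p,B)); h=cv2.convexHull(np.float32(((q-o+.5)*S-.5)*16)).astype(np.int32)
    m=np.zeros(shape,np.uint8); cv2.fillConvexPoly(m,h,1,shift=4); return m>0
def masks(c,crop):
    x0,y0,x1,y1=crop; im=cv2.resize(c["img"][y0:y1,x0:x1],None,fx=S,fy=S,interpolation=cv2.INTER_CUBIC)
    a=im.astype(int); org=(a[...,0]>150)&(a[...,0]-a[...,2]>80); obj=(a[...,0]>70)
    return org,obj
cs=shot("side")
D=[(c,(392,226,420,268)),(cs,(360,160,397,205))]
M=[masks(*d) for d in D]
def cost(p,n=1):
    e=0
    for (cc,cr),(o,b) in list(zip(D,M))[:n]:
        off=np.array(cr[:2]); mo=sil(cc,p,box(25,10,28,71),off,o.shape); mb=sil(cc,p,box(46,12,6,28),off,o.shape)|mo
        e+=(mo^o).sum()+(mb^b).sum()
    return e
g=px2w(c,[[406,246]],.05)[0]
for n in(1,2):
    best=min((minimize(cost,[g[0],g[1],a],args=(n,),method="Nelder-Mead",options=dict(initial_simplex=[[g[0]+i*.01,g[1]+j*.01,a+k*.2] for i,j,k in((0,0,0),(1,0,0),(0,1,0),(0,0,1))])) for a in(-.3,0,.3)),key=lambda r:r.fun)
    print("scraper",n,best.x,np.degrees(best.x[2]),best.fun,M[0][0].sum(),M[0][1].sum())
E
sed -i 's/\[g\[0\],g\[1\],a\],args/[g[0],g[1],a+1.57],args/; s/,a+k\*.2\]/,a+1.57+k*.2]/' m.py; python3 m.py
```

```text
box [ 0.54864428  0.03420278 -0.11599169] -6.645834573749217 [[0.2, 0.4], [-0.2, 0.6], [-0.7, -0.7], [-0.1, 0.0], [0.3, 0.9], [1.1, -1.9], [-0.1, 0.4], [-0.5, 0.3]]
chips box mm [[27.0, -3.0], [24.0, -42.0], [-22.0, -4.0], [-19.0, -34.0]]
scraper 1 [ 0.4439063  -0.34374185  0.14543511] 8.332817932898259 1443.0 1935 5887
scraper 2 [ 0.4445939  -0.34550912  0.13793501] 7.9030939755353895 9508.0 1935 5887
```

```bash
cat >> h.py <<'E'
from scipy.spatial.transform import Rotation as R
BOX=np.array([.5486,.0342]); BY=-.116
def bw(x,y): # box mm -> world xy
    ca,sa=np.cos(BY),np.sin(BY); return BOX+np.array([ca*x-sa*y,sa*x+ca*y])/1e3
def go(*targets,ref=None):
    """targets (x,y,z,psi deg): print shares for each from the present (or ref) pose"""
    s=env.sense(); p,q=(s["tcp_pos"],R.from_quat(s["ee_rot"]))
    if ref: p=np.array(ref[:3]); q=tool(ref[3])
    for t in targets:
        print((q.inv().apply(np.array(t[:3])-p)/.25).round(3).tolist(),((q.inv()*tool(t[3])).as_rotvec(degrees=True)/30).round(3).tolist())
def tool(psi): return R.from_euler("z",psi,degrees=True)*R.from_euler("x",180,degrees=True)
E
python3 - <<'E'
from h import *
go((.30,-.44,.2,8.1)); go((.444,-.3445,.15,8.1),(.444,-.3445,.036,8.1),ref=(.30,-.44,.2,8.1))
E
```

```text
[0.778, -0.216, 0.124] [-0.001, 0.0, 0.159]
[0.624, -0.297, 0.2] [0.0, 0.0, 0.0]
[0.624, -0.297, 0.656] [0.0, 0.0, 0.0]
```

jog_arm:
  motion:
    - [85, 0.39, -0.11, 0.06, 0, 0, 0.08]
    - [85, 0.778, -0.216, 0.124, 0, 0, 0.159]
    - [85, 0.778, -0.216, 0.124, 0, 0, 0.159]
    - [85, 0.778, -0.216, 0.124, 0, 0, 0.159]
    - [85, 0.778, -0.216, 0.124, 0, 0, 0.159]
    - [85, 0.778, -0.216, 0.124, 0, 0, 0.159]
  squeeze: 40

```text
clock: 1.05
tcp_pos: [0.2993, -0.4408, 0.2006]
ee_rot: [0.998, 0.07, -0.0, 0.0]
ft_force: [0.2, 0.6, -0.4]
width: 0.995
grasp_force: 0.0
```

jog_arm:
  motion:
    - [85, 0.2, -0.1, 0.06, 0, 0, 0]
    - [85, 0.4, -0.2, 0.12, 0, 0, 0]
    - [85, 0.624, -0.297, 0.2, 0, 0, 0]
    - [85, 0.624, -0.297, 0.2, 0, 0, 0]
    - [85, 0.624, -0.297, 0.2, 0, 0, 0]
    - [85, 0.624, -0.297, 0.2, 0, 0, 0]

```text
clock: 1.8
tcp_pos: [0.4431, -0.3461, 0.1511]
ee_rot: [0.998, 0.07, 0.0, 0.0]
ft_force: [0.5, 0.2, 0.7]
width: 0.992
grasp_force: 0.0
```

```bash
python3 - <<'E'
from h import *
s=env.sense();print(s["clock"],s["tcp_pos"],s["ee_rot"],s["ft_force"])
go((.444,-.3445,.036,8.1))
c=shot("side","s1",(340,100,480,205),5)
print(w2px(c,[[.444,-.3445,.071]]))
E
```

```text
1.8 [ 0.44310645 -0.34609693  0.15110349] [9.97578778e-01 6.95432788e-02 3.26070552e-04 4.55003486e-04] [0.53042963 0.18618075 0.68767544]
[0.004, -0.006, 0.46] [0.002, -0.001, -0.004]
[[383.43599143 173.87181908]]
```

View pics/s1.png

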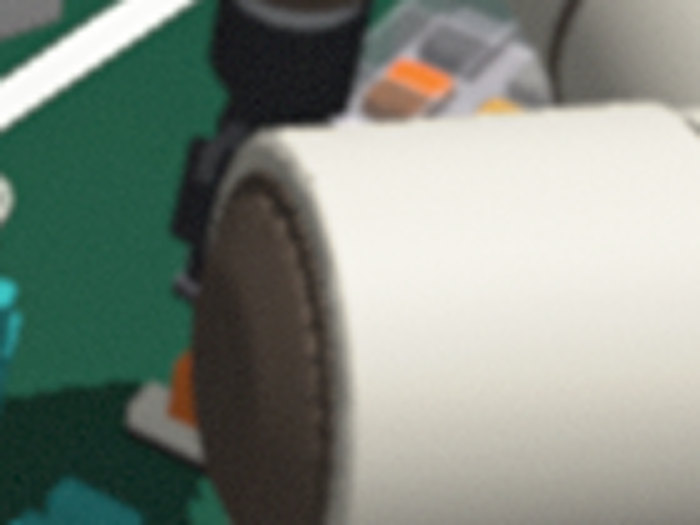

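The arm's elbow hides most of the scraper, with only its orange edge showing at crop (180,390). The fingers hang above it. I'll descend and close, checking force and opening as I go.

jog_arm:
  motion:
    - [85, 0, 0, 0.15, 0, 0, 0]
    - [85, 0.0, 0, 0.3, 0, 0, 0]
    - [85, 0.004, 0, 0.42, 0, 0, 0]
    - [85, 0.004, 0, 0.46, 0, 0, 0]
    - [85, 0.004, 0, 0.46, 0, 0, 0]

```text
clock: 2.48
tcp_pos: [0.4447, -0.345, 0.0357]
ee_rot: [0.998, 0.07, -0.0, 0.0]
ft_force: [0.1, -0.4, 0.7]
width: 1.0
grasp_force: 0.0
```

jog_arm:
  motion:
    - [40, 0, 0, 0, 0, 0, 0]
    - [40, 0, 0, 0, 0, 0, 0]
    - [25, 0, 0, 0, 0, 0, 0]
    - [15, 0, 0, 0, 0, 0, 0]
    - [10, 0, 0, 0, 0, 0, 0]
    - [10, 0, 0, 0, 0, 0, 0]
    - [10, 0, 0, 0, 0, 0, 0]

```text
clock: 3.35
tcp_pos: [0.4453, -0.3446, 0.0356]
ee_rot: [0.997, 0.071, 0.0, 0.0]
ft_force: [-0.9, 1.1, 4.8]
width: 0.228
grasp_force: 46.6
```

```bash
python3 - <<'E'
from h import *
b=bw(0,30);m=bw(0,-120);print(b,m)
go((.445,-.345,.21,8)); P=BY*57.2958
go((m[0],m[1],.21,P),ref=(.445,-.345,.21,8.1)); go((b[0],b[1],.21,P),(b[0],b[1],.128,P),ref=(m[0],m[1],.21,P))
E
```

```text
[0.5520722  0.06399839] [ 0.5347112  -0.08499354]
[-0.001, 0.002, -0.698] [0.0, -0.001, 0.004]
[0.502, -0.979, -0.0] [0.0, -0.0, 0.492]
[-0.0, -0.6, -0.0] [0.0, 0.0, 0.0]
[-0.0, -0.6, 0.328] [0.0, 0.0, 0.0]
```

jog_arm:
  motion:
    - [10, 0, 0, -0.1, 0, 0, 0]
    - [10, 0, 0, -0.3, 0, 0, 0]
    - [10, 0, 0, -0.5, 0, 0, 0]
    - [10, 0, 0, -0.698, 0, 0, 0]
    - [10, 0, 0, -0.698, 0, 0, 0]

```text
clock: 3.98
tcp_pos: [0.4462, -0.3454, 0.2135]
ee_rot: [0.997, 0.071, 0.002, 0.002]
ft_force: [-0.5, -0.6, -1.8]
width: 0.23
grasp_force: 46.1
```

jog_arm:
  motion:
    - [10, 0.08, -0.16, 0, 0, 0, 0.08]
    - [10, 0.17, -0.33, 0, 0, 0, 0.16]
    - [10, 0.25, -0.49, 0, 0, 0, 0.24]
    - [10, 0.33, -0.65, 0, 0, 0, 0.33]
    - [10, 0.42, -0.82, 0, 0, 0, 0.41]
    - [10, 0.502, -0.979, 0, 0, 0, 0.492]
    - [10, 0.502, -0.979, 0, 0, 0, 0.492]
    - [10, 0.502, -0.979, 0, 0, 0, 0.492]
    - [10, 0.502, -0.979, 0, 0, 0, 0.492]

```text
clock: 5.1
tcp_pos: [0.5344, -0.0853, 0.2092]
ee_rot: [0.998, -0.058, -0.0, 0.0]
ft_force: [-0.3, 0.3, -0.4]
width: 0.228
grasp_force: 46.0
```

```bash
python3 - <<'E'
from h import *
s=env.sense();print(s["clock"],s["tcp_pos"],s["ee_rot"],s["ft_force"],s["width"],s["grasp_force"])
b=bw(0,30);P=BY*57.2958
go((b[0],b[1],.21,P),(b[0],b[1],.128,P))
E
```

```text
5.1 [ 0.53444705 -0.08533928  0.20921418] [ 9.98288810e-01 -5.84743509e-02 -4.46670229e-04  4.54295321e-05] [-0.31983312  0.33935105 -0.37417452] 0.22763224472463844 45.953670144081116
[0.0, -0.601, -0.003] [0.0, 0.002, -0.002]
[0.001, -0.602, 0.325] [0.0, 0.002, -0.002]
```

jog_arm:
  motion:
    - [10, 0, -0.2, 0, 0, 0, 0]
    - [10, 0, -0.4, 0, 0, 0, 0]
    - [10, 0, -0.6, 0, 0, 0, 0]
    - [10, 0, -0.602, 0.1, 0, 0, 0]
    - [10, 0, -0.602, 0.25, 0, 0, 0]
    - [10, 0, -0.602, 0.325, 0, 0, 0]
    - [10, 0, -0.602, 0.325, 0, 0, 0]
    - [10, 0, -0.602, 0.325, 0, 0, 0]

```text
clock: 6.1
tcp_pos: [0.5509, 0.0004, 0.1291]
ee_rot: [1.0, -0.011, -0.001, -0.023]
ft_force: [0.3, 0.7, -1.0]
width: 0.236
grasp_force: 45.9
```

```bash
python3 - <<'E'
from h import *
s=env.sense();print(s["clock"],s["tcp_pos"],s["ee_rot"],s["ft_force"])
a=shot("top","t2",(205,160,335,245),1);b=shot("side")
f=lambda c,r:cv2.resize(c["img"][r[1]:r[3],r[0]:r[2]],(r[4],600),interpolation=cv2.INTER_CUBIC)
im=np.hstack([f(a,(225,165,315,240,400)),f(b,(180,180,330,290,400))])
im=np.vstack([cv2.resize(a["img"][165:240,215:340],(500,300),interpolation=cv2.INTER_CUBIC),cv2.resize(b["img"][185:260,190:315],(500,300),interpolation=cv2.INTER_CUBIC)])
cv2.imwrite("pics/t2.png",im[...,::-1])
o=bw(0,30)
from itertools import product
for x in(-46,46):
  for y in(18,42): w=bw(x,y); print(x,y,((w2px(b,[[*w,.120]])[0]-[190,185])*4+[0,300]).round(),((w2px(a,[[*w,.120]])[0]-[215,165])*4).round())
E
```

```text
6.1 [5.50948608e-01 3.68620253e-04 1.29061267e-01] [ 9.99678356e-01 -1.09754005e-02 -6.77636640e-04 -2.28531355e-02] [ 0.31781566  0.69783153 -1.01556789]
-46 18 [295. 467.] [224. 196.]
-46 42 [263. 486.] [191. 190.]
46 18 [209. 381.] [246.  73.]
46 42 [178. 398.] [214.  67.]
```

View pics/t2.png

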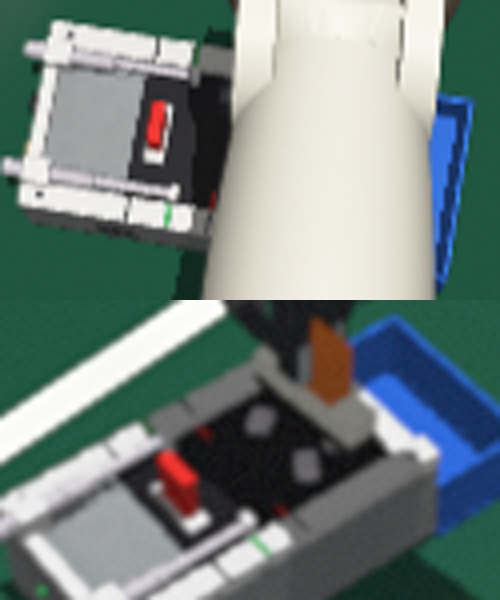

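The scraper, lit orange at (330,360) in the lower panel, stopped at about box y −35, above the sill end. The arm did not reach y=30. Checking the joints.

```bash
python3 - <<'E'
from h import *
s=env.sense();print(s["qpos"].round(3),s["qvel"].round(3),np.hypot(*s["tcp_pos"][:2]),R.from_quat(s["ee_rot"]).as_matrix().round(3))
E
```

```text
[-0.023  0.076 -0.033  1.463  0.046  3.141] [-0.002 -0.003  0.002 -0.002 -0.002  0.   ] 0.5513051077731727 [[ 1.    -0.022  0.   ]
 [-0.022 -0.999  0.046]
 [-0.001 -0.046 -0.999]]
```

Joint 6 hit its limit at 3.14, because q6 = q1 + π − ψ. The scraper is symmetric, so I'll lift and turn the tool the other way by half a turn.

```bash
python3 - <<'E'
from h import *
go((.545,-.02,.215,27)); go((.545,-.02,.215,57),ref=(.545,-.02,.215,27))
E
```

```text
[-0.024, 0.067, -0.344] [-0.086, -0.02, -0.942]
[0.0, 0.0, 0.0] [-0.0, 0.0, -1.0]
```

jog_arm:
  motion:
    - [10, 0, 0.02, -0.12, 0, 0, 0]
    - [10, 0, 0.05, -0.25, -0.08, -0.02, -0.2]
    - [10, -0.024, 0.067, -0.344, -0.086, -0.02, -0.55]
    - [10, -0.024, 0.067, -0.344, -0.086, -0.02, -0.942]
    - [10, -0.024, 0.067, -0.344, -0.086, -0.02, -0.942]

```text
clock: 6.82
tcp_pos: [0.5448, -0.0203, 0.215]
ee_rot: [0.972, 0.233, 0.0, 0.0]
ft_force: [0.1, 0.4, -1.3]
width: 0.23
grasp_force: 45.9
```

jog_arm:
  motion:
    - [10, 0, 0, 0, 0, 0, -0.35]
    - [10, 0, 0, 0, 0, 0, -0.7]
    - [10, 0, 0, 0, 0, 0, -1]

```text
clock: 7.2
tcp_pos: [0.5445, -0.0202, 0.2138]
ee_rot: [0.879, 0.478, -0.001, -0.0]
ft_force: [1.1, 0.2, -1.2]
width: 0.227
grasp_force: 45.9
```

jog_arm:
  motion:
    - [10, 0, 0, 0, 0, 0, -0.35]
    - [10, 0, 0, 0, 0, 0, -0.7]
    - [10, 0, 0, 0, 0, 0, -1]

```text
clock: 7.58
tcp_pos: [0.5445, -0.0202, 0.2138]
ee_rot: [0.725, 0.689, -0.001, -0.0]
ft_force: [1.0, -0.3, -1.8]
width: 0.226
grasp_force: 45.9
```

jog_arm:
  motion:
    - [10, 0, 0, 0, 0, 0, -0.35]
    - [10, 0, 0, 0, 0, 0, -0.7]
    - [10, 0, 0, 0, 0, 0, -1]

```text
clock: 7.95
tcp_pos: [0.5445, -0.0202, 0.2138]
ee_rot: [0.522, 0.853, -0.0, -0.001]
ft_force: [0.6, 0.4, -2.1]
width: 0.229
grasp_force: 45.9
```

jog_arm:
  motion:
    - [10, 0, 0, 0, 0, 0, -0.35]
    - [10, 0, 0, 0, 0, 0, -0.7]
    - [10, 0, 0, 0, 0, 0, -1]

```text
clock: 8.32
tcp_pos: [0.5445, -0.0202, 0.2138]
ee_rot: [0.283, 0.959, -0.0, -0.001]
ft_force: [-0.7, -0.1, -1.2]
width: 0.227
grasp_force: 45.9
```

```bash
python3 - <<'E'
from h import *
s=env.sense();print(s["clock"],s["tcp_pos"],s["qpos"],s["width"],s["grasp_force"])
b=bw(0,30);P=BY*57.2958+180
go((*b,.21,P),(*b,.128,P))
E
```

```text
8.325 [ 0.54447065 -0.02015652  0.21380294] [-3.69152175e-02  6.99639881e-02  1.23927720e-01  1.62620875e+00
 -1.68785486e-04  5.37819512e-01] 0.2269117189194004 45.923418402671814
[0.157, 0.299, 0.015] [-0.001, -0.003, -0.876]
[0.157, 0.299, 0.343] [-0.001, -0.003, -0.876]
```

jog_arm:
  motion:
    - [10, 0.05, 0.1, 0.015, 0, 0, -0.3]
    - [10, 0.1, 0.2, 0.015, 0, 0, -0.6]
    - [10, 0.157, 0.299, 0.015, 0, 0, -0.876]
    - [10, 0.157, 0.299, 0.015, 0, 0, -0.876]
    - [10, 0.157, 0.299, 0.15, 0, 0, -0.876]
    - [10, 0.157, 0.299, 0.3, 0, 0, -0.876]
    - [10, 0.157, 0.299, 0.343, 0, 0, -0.876]
    - [10, 0.157, 0.299, 0.343, 0, 0, -0.876]
    - [10, 0.157, 0.299, 0.343, 0, 0, -0.876]

```text
clock: 9.45
tcp_pos: [0.5529, 0.0638, 0.1297]
ee_rot: [0.059, 0.998, 0.0, 0.0]
ft_force: [-1.4, 0.5, -1.1]
width: 0.229
grasp_force: 45.8
```

```bash
python3 - <<'E'
from h import *
s=env.sense();print(s["clock"],s["tcp_pos"],s["ee_rot"],s["qpos"].round(2))
a=shot("top");b=shot("side")
im=np.vstack([cv2.resize(a["img"][160:240,215:340],(625,400),interpolation=cv2.INTER_CUBIC)[:200],cv2.resize(b["img"][180:260,190:315],(625,400),interpolation=cv2.INTER_CUBIC)])
cv2.imwrite("pics/t3.png",im[...,::-1])
for x in(-46,46):
  for y in(18,42): w=bw(x,y); print(x,y,((w2px(b,[[*w,.120],[*w,.092]])-[190,180])*5+[0,200]).round().tolist())
E
```

```text
9.45 [0.55286693 0.0637688  0.12972232] [5.91401449e-02 9.98249586e-01 5.42696473e-05 4.51911567e-04] [ 0.11  0.09 -0.02  1.46 -0.    0.23]
-46 18 [[368.0, 434.0], [370.0, 471.0]]
-46 42 [[329.0, 457.0], [331.0, 493.0]]
46 18 [[262.0, 326.0], [265.0, 363.0]]
46 42 [[223.0, 347.0], [227.0, 384.0]]
```

View pics/t3.png

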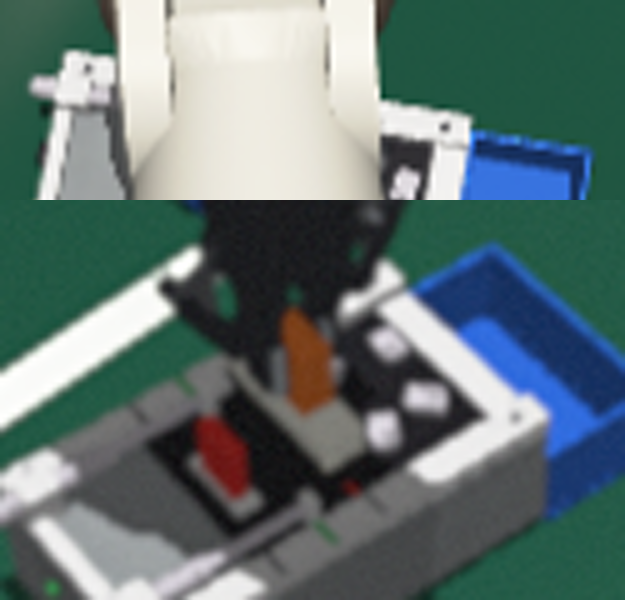

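The lower panel shows the scraper, white end at (345,445), standing just behind all four chips at (387,343), (425,397), (383,430) and one hidden. The red tab at (222,460) is clear. Next I'll read its end positions numerically along its top face.

```bash
python3 - <<'E'
from h import *
b=shot("side"); g=b["img"].astype(np.float32).mean(2)
def prof(pts):
    q=w2px(b,pts).astype(np.float32); return cv2.remap(g,q[:,:1],q[:,1:],cv2.INTER_LINEAR)[:,0].round().astype(int)
X=np.arange(-66,67,2)
for y in (22,26,34,38): print(y,list(zip(X.tolist(),prof([[*bw(x,y),.122] for x in X]).tolist())))
for x in (-42,-36,-30): print(x,list(zip(range(8,53,2),prof([[*bw(x,y),.122] for y in range(8,53,2)]).tolist())))
E
```

```text
22 [(-66, 31), (-64, 35), (-62, 42), (-60, 59), (-58, 75), (-56, 97), (-54, 107), (-52, 114), (-50, 114), (-48, 113), (-46, 115), (-44, 112), (-42, 116), (-40, 118), (-38, 120), (-36, 122), (-34, 123), (-32, 123), (-30, 122), (-28, 123), (-26, 124), (-24, 123), (-22, 121), (-20, 114), (-18, 103), (-16, 88), (-14, 74), (-12, 67), (-10, 68), (-8, 68), (-6, 69), (-4, 68), (-2, 67), (0, 69), (2, 70), (4, 70), (6, 69), (8, 66), (10, 65), (12, 65), (14, 66), (16, 66), (18, 68), (20, 72), (22, 78), (24, 80), (26, 74), (28, 62), (30, 46), (32, 35), (34, 29), (36, 28), (38, 27), (40, 28), (42, 28), (44, 28), (46, 28), (48, 28), (50, 29), (52, 28), (54, 28), (56, 27), (58, 28), (60, 29), (62, 34), (64, 40), (66, 49)]
26 [(-66, 21), (-64, 23), (-62, 25), (-60, 26), (-58, 30), (-56, 42), (-54, 53), (-52, 78), (-50, 97), (-48, 109), (-46, 117), (-44, 120), (-42, 121), (-40, 122), (-38, 123), (-36, 125), (-34, 126), (-32, 126), (-30, 125), (-28, 125), (-26, 125), (-24, 126), (-22, 123), (-20, 115), (-18, 104), (-16, 88), (-14, 75), (-12, 69), (-10, 67), (-8, 67), (-6, 68), (-4, 68), (-2, 68), (0, 
[... 1816 characters left out ...]
170), (18, 139), (20, 115), (22, 116), (24, 119), (26, 121), (28, 121), (30, 122), (32, 123), (34, 122), (36, 123), (38, 123), (40, 122), (42, 122), (44, 124), (46, 122), (48, 112), (50, 81), (52, 49)]
-36 [(8, 116), (10, 127), (12, 117), (14, 99), (16, 82), (18, 98), (20, 113), (22, 122), (24, 125), (26, 125), (28, 125), (30, 125), (32, 125), (34, 126), (36, 126), (38, 124), (40, 123), (42, 121), (44, 115), (46, 106), (48, 88), (50, 63), (52, 36)]
-30 [(8, 35), (10, 31), (12, 31), (14, 42), (16, 67), (18, 95), (20, 114), (22, 122), (24, 125), (26, 125), (28, 124), (30, 125), (32, 124), (34, 124), (36, 125), (38, 125), (40, 123), (42, 118), (44, 116), (46, 107), (48, 91), (50, 61), (52, 37)]
```

```bash
python3 - <<'E'
from h import *
from scipy.optimize import minimize
b=shot("side"); x0,y0,x1,y1=225,215,275,285; S=6
im=cv2.resize(b["img"][y0:y1,x0:x1],None,fx=S,fy=S,interpolation=cv2.INTER_CUBIC).astype(int)
g=im.mean(2); obs=(g>72)&(g<165)&(im.max(2)-im.min(2)<50)
to=lambda P:((w2px(b,P)-[x0,y0]+.5)*S-.5)
def fill(P):
    m=np.zeros(g.shape,np.uint8); cv2.fillConvexPoly(m,cv2.convexHull(np.round(to(P)).astype(np.int32)),1); return m>0
roi=fill([[*bw(x,y),.122] for x in(-70,-25) for y in(19,66)])  # near end, away from chips/fingers
def cost(p):
    ca,sa=np.cos(p[3]/57.3),np.sin(p[3]/57.3)
    P=[[*bw(p[0]+ca*x-sa*y,p[1]+sa*x+ca*y),.0941+z/1e3] for x in(-46,46) for y in(-12,12) for z in(p[2],28)]
    return ((fill(P)^obs)&roi).sum()
for r in(4,6,8,10,12,14):
    k=minimize(lambda p:cost([p[0],p[1],r,p[2]]),[1,30,0],method="Nelder-Mead",options=dict(initial_simplex=[[-4,26,-2],[5,29,0],[1,34,2],[3,31,-3]])); print(r,k.x.round(1),k.fun,(roi&obs).sum())
E
```

```text
4 [ 9.3 24.  -4. ] 653.0 4373
6 [ 7.9 26.7 -1.6] 610.0 4373
8 [ 6.8 27.4 -1.5] 610.0 4373
10 [ 5.1 28.8 -0.7] 591.0 4373
12 [ 3.8 30.   0.2] 596.0 4373
14 [ 2.5 30.2 -1.4] 599.0 4373
```

```bash
python3 - <<'E'
from h import *
P=BY*57.2958+180
b=bw(-2.2,30);go((*b,.1297,P),(*b,.1175,P))
e=bw(-2.2,-82);go((*e,.1175,P))
E
```

```text
[0.011, 0.0, -0.003] [0.0, 0.0, -0.003]
[0.011, 0.0, 0.046] [0.0, 0.0, -0.003]
[0.01, -0.448, 0.046] [0.0, 0.0, -0.003]
```

jog_arm:
  motion:
    - [10, 0.012, 0, 0, 0, 0, 0]
    - [10, 0.012, 0, 0.02, 0, 0, 0]
    - [10, 0.012, 0, 0.04, 0, 0, 0]
    - [10, 0.012, 0, 0.048, 0, 0, 0]
    - [10, 0.012, 0, 0.048, 0, 0, 0]

```text
clock: 10.28
tcp_pos: [0.5491, 0.0642, 0.1159]
ee_rot: [0.059, 0.998, -0.0, -0.001]
ft_force: [-0.5, 0.0, -1.7]
width: 0.228
grasp_force: 46.0
```

jog_arm:
  motion:
    - [10, -0.001, -0.015, 0, 0, 0, 0]
    - [10, -0.002, -0.04, 0, 0, 0, 0]
    - [10, -0.002, -0.07, 0, 0, 0, 0]
    - [10, -0.002, -0.1, 0, 0, 0, 0]
    - [10, -0.002, -0.13, 0, 0, 0, 0]
    - [10, -0.002, -0.16, 0, 0, 0, 0]
    - [10, -0.002, -0.19, 0, 0, 0, 0]
    - [10, -0.002, -0.22, 0, 0, 0, 0]

```text
clock: 11.28
tcp_pos: [0.5432, 0.009, 0.116]
ee_rot: [0.059, 0.998, -0.0, -0.001]
ft_force: [-1.0, 0.8, -1.4]
width: 0.23
grasp_force: 46.0
```

jog_arm:
  motion:
    - [10, 0, -0.03, 0, 0, 0, 0]
    - [10, 0, -0.06, 0, 0, 0, 0]
    - [10, 0, -0.09, 0, 0, 0, 0]
    - [10, 0, -0.12, 0, 0, 0, 0]
    - [10, 0, -0.15, 0, 0, 0, 0]
    - [10, 0, -0.18, 0, 0, 0, 0]
    - [10, 0, -0.21, 0, 0, 0, 0]
    - [10, 0, -0.235, 0, 0, 0, 0]
    - [10, 0, -0.235, 0, 0, 0, 0]
    - [10, 0, -0.235, 0, 0, 0, 0]

```text
clock: 12.52
tcp_pos: [0.5363, -0.0487, 0.116]
ee_rot: [0.059, 0.998, -0.0, -0.001]
ft_force: [-0.9, 0.6, -1.5]
width: 0.231
grasp_force: 45.9
```

```bash
python3 - <<'E'
from h import *
s=env.sense();print(s["clock"],s["tcp_pos"],s["ee_rot"],s["ft_force"])
a=shot("top");b=shot("side")
im=cv2.resize(b["img"][170:260,190:325],(675,450),interpolation=cv2.INTER_CUBIC)
cv2.imwrite("pics/t4.png",im[...,::-1])
E
```

```text
12.525 [ 0.53633161 -0.04873215  0.11600636] [ 5.85716018e-02  9.98282991e-01 -7.70642593e-05 -6.56330375e-04] [-0.90820087  0.60233109 -1.54658587]
```

View pics/t4.png

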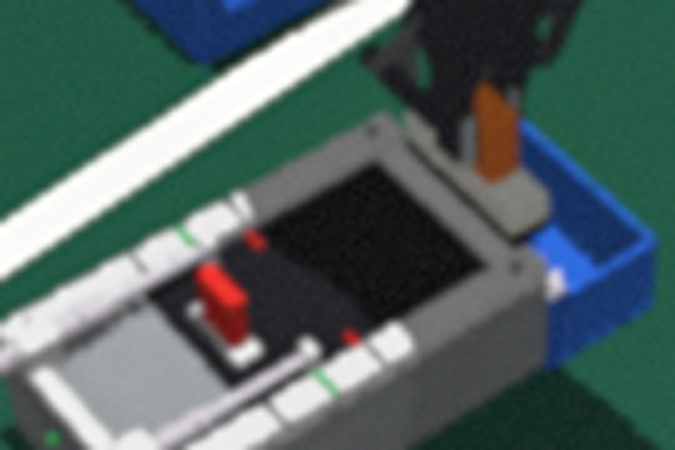

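The shutter and sill are clear, and one trimming is visible in the tray at (555,283), with the rest hidden behind the wall and the scraper. The scraper is over the tray edge. I'll take it back to where it stood.

```bash
python3 - <<'E'
from h import *
go((.5363,-.0487,.2,173.3),(.5,-.18,.2,180.7)); go((.4453,-.3446,.2,188.1),(.4453,-.3446,.0366,188.1),ref=(.5,-.18,.2,180.7))
E
```

```text
[0.001, -0.0, -0.336] [-0.0, -0.002, 0.0]
[0.084, -0.539, -0.336] [-0.0, -0.002, -0.247]
[0.227, -0.656, -0.0] [0.0, 0.0, -0.247]
[0.227, -0.656, 0.654] [0.0, 0.0, -0.247]
```

jog_arm:
  motion:
    - [10, 0, 0, -0.1, 0, 0, 0]
    - [10, 0, 0, -0.22, 0, 0, 0]
    - [10, 0, 0, -0.336, 0, 0, 0]
    - [10, 0, 0, -0.336, 0, 0, 0]

```text
clock: 13.12
tcp_pos: [0.5374, -0.0487, 0.2022]
ee_rot: [0.058, 0.998, -0.0, 0.001]
ft_force: [0.1, 0.4, -2.5]
width: 0.228
grasp_force: 45.9
```

jog_arm:
  motion:
    - [10, 0.02, -0.14, 0, 0, 0, -0.06]
    - [10, 0.04, -0.28, 0, 0, 0, -0.12]
    - [10, 0.06, -0.42, 0, 0, 0, -0.18]
    - [10, 0.084, -0.539, 0, 0, 0, -0.247]
    - [10, 0.084, -0.539, 0, 0, 0, -0.247]
    - [10, 0.084, -0.539, 0, 0, 0, -0.247]

```text
clock: 13.88
tcp_pos: [0.4997, -0.1797, 0.1991]
ee_rot: [-0.006, 1.0, 0.0, -0.001]
ft_force: [0.5, 0.0, -1.0]
width: 0.228
grasp_force: 45.9
```

jog_arm:
  motion:
    - [10, 0.05, -0.15, 0, 0, 0, -0.06]
    - [10, 0.1, -0.3, 0, 0, 0, -0.12]
    - [10, 0.15, -0.45, 0, 0, 0, -0.18]
    - [10, 0.227, -0.656, 0, 0, 0, -0.247]
    - [10, 0.227, -0.656, 0, 0, 0, -0.247]
    - [10, 0.227, -0.656, 0.15, 0, 0, -0.247]
    - [10, 0.227, -0.656, 0.3, 0, 0, -0.247]
    - [10, 0.227, -0.656, 0.45, 0, 0, -0.247]
    - [10, 0.227, -0.656, 0.55, 0, 0, -0.247]
    - [10, 0.227, -0.656, 0.59, 0, 0, -0.247]
    - [10, 0.227, -0.656, 0.59, 0, 0, -0.247]

```text
clock: 15.25
tcp_pos: [0.4452, -0.344, 0.0525]
ee_rot: [-0.071, 0.997, 0.0, -0.001]
ft_force: [0.9, -0.6, -1.0]
width: 0.23
grasp_force: 45.9
```

```bash
python3 - <<'E'
from h import *
s=env.sense();print(s["clock"],s["tcp_pos"],s["ee_rot"],s["ft_force"])
go((.4453,-.3446,.0366,188.1))
a=shot("top")
x0,y0,x1,y1=295,175,340,245
print("red on shutter etc; chips in tray:")
im=a["img"].astype(int); m=((im.min(2)>110)).astype(np.uint8)
n,l,st,ce=cv2.connectedComponentsWithStats(m[y0:y1,x0:x1])
print([(st[i].tolist(),(ce[i]+[x0,y0]).round(1).tolist()) for i in range(1,n)])
E
```

```text
15.25 [ 0.44519367 -0.344036    0.05253719] [-7.10959899e-02  9.97469088e-01  2.51318567e-04 -8.46226146e-04] [ 0.8539601  -0.60101721 -1.02074299]
[-0.0, -0.002, 0.064] [0.001, -0.003, 0.002]
red on shutter etc; chips in tray:
[([0, 6, 14, 49, 400], [301.4, 203.0]), ([13, 27, 5, 7, 27], [309.9, 204.7]), ([22, 29, 6, 6, 30], [319.8, 206.3]), ([16, 40, 8, 12, 60], [314.4, 220.3])]
```

The tray holds blobs of 27, 30 and 60 px, which makes four chips (each about 28 px). Setting the scraper down.

jog_arm:
  motion:
    - [10, 0, 0, 0.03, 0, 0, 0]
    - [10, 0, 0, 0.055, 0, 0, 0]
    - [10, 0, 0, 0.066, 0, 0, 0]
    - [10, 0, 0, 0.066, 0, 0, 0]
    - [10, 0, 0, 0.066, 0, 0, 0]

```text
clock: 15.92
tcp_pos: [0.4449, -0.3449, 0.0363]
ee_rot: [-0.071, 0.998, -0.0, -0.001]
ft_force: [-0.1, 0.0, -1.9]
width: 0.224
grasp_force: 45.9
```

jog_arm:
  motion:
    - [25, 0, 0, 0, 0, 0, 0]
    - [35, 0, 0, 0, 0, 0, 0]
    - [55, 0, 0, 0, 0, 0, 0]
    - [80, 0, 0, 0, 0, 0, 0]
    - [80, 0, 0, 0, 0, 0, 0]
    - [80, 0, 0, 0, 0, 0, 0]

```text
clock: 16.68
tcp_pos: [0.4449, -0.3449, 0.0362]
ee_rot: [-0.071, 0.998, -0.0, -0.001]
ft_force: [-1.1, -0.7, -0.1]
width: 0.935
grasp_force: 0.0
```

jog_arm:
  motion:
    - [80, 0, 0, -0.1, 0, 0, 0]
    - [80, 0, 0, -0.25, 0, 0, 0]
    - [80, 0, 0, -0.45, 0, 0, 0]
    - [80, 0, 0, -0.66, 0, 0, 0]
    - [80, 0, 0, -0.66, 0, 0, 0]
    - [80, 0, 0, -0.66, 0, 0, 0]

```text
clock: 17.42
tcp_pos: [0.4451, -0.3448, 0.2008]
ee_rot: [-0.071, 0.998, 0.0, -0.001]
ft_force: [0.3, -0.2, 0.0]
width: 0.936
grasp_force: 0.0
```

```bash
python3 - <<'E'
from h import *
s=env.sense();print(s["clock"],s["tcp_pos"],s["ee_rot"],s["ft_force"],s["width"])
P=BY*57.2958+180
t=bw(0,78);m=bw(0,-70);print(t,m)
go((.51,-.17,.2,180.7)); go((*m,.2,P),(*t,.2,P),ref=(.51,-.17,.2,180.7)); go((*t,.2,P),(*t,.092,P),ref=(*m,.2,P))
E
```

```text
17.425 [ 0.44506832 -0.3448284   0.20083329] [-7.06623855e-02  9.97500035e-01  2.41772621e-05 -7.12343239e-04] [ 0.30347407 -0.22641692  0.00314492] 0.9364666321238398
[0.55762772 0.1116758 ] [ 0.5404982  -0.03532957]
[-0.356, 0.656, 0.003] [0.0, -0.003, 0.247]
[-0.129, 0.537, 0.0] [-0.0, -0.0, 0.245]
[-0.204, 1.124, 0.0] [-0.0, -0.0, 0.245]
[0.0, 0.592, 0.0] [0.0, 0.0, 0.0]
[0.0, 0.592, 0.432] [0.0, 0.0, 0.0]
```

jog_arm:
  motion:
    - [80, -0.08, 0.15, 0, 0, 0, 0.06]
    - [80, -0.17, 0.32, 0, 0, 0, 0.12]
    - [80, -0.26, 0.48, 0, 0, 0, 0.18]
    - [80, -0.356, 0.656, 0.003, 0, 0, 0.247]
    - [80, -0.356, 0.656, 0.003, 0, 0, 0.247]
    - [80, -0.356, 0.656, 0.003, 0, 0, 0.247]

```text
clock: 18.18
tcp_pos: [0.5096, -0.1698, 0.1992]
ee_rot: [-0.007, 1.0, 0.0, -0.002]
ft_force: [-0.6, 0.0, 0.1]
width: 0.935
grasp_force: 0.0
```

jog_arm:
  motion:
    - [80, -0.04, 0.18, 0, 0, 0, 0.08]
    - [80, -0.08, 0.36, 0, 0, 0, 0.16]
    - [80, -0.129, 0.537, 0, 0, 0, 0.245]
    - [80, -0.129, 0.537, 0, 0, 0, 0.245]
    - [80, -0.129, 0.537, 0, 0, 0, 0.245]

```text
clock: 18.8
tcp_pos: [0.5404, -0.0364, 0.1998]
ee_rot: [0.058, 0.998, -0.0, -0.001]
ft_force: [0.3, -0.2, -0.3]
width: 0.937
grasp_force: 0.0
```

jog_arm:
  motion:
    - [80, 0, 0.2, 0, 0, 0, 0]
    - [80, 0, 0.4, 0, 0, 0, 0]
    - [80, 0, 0.592, 0, 0, 0, 0]
    - [80, 0, 0.592, 0, 0, 0, 0]
    - [80, 0, 0.592, 0, 0, 0, 0]
    - [80, 0, 0.592, 0, 0, 0, 0]

```text
clock: 19.55
tcp_pos: [0.5579, 0.11, 0.2003]
ee_rot: [0.059, 0.998, -0.0, -0.001]
ft_force: [0.0, 1.1, 0.4]
width: 0.937
grasp_force: 0.0
```

```bash
python3 - <<'E'
from h import *
s=env.sense();print(s["clock"],s["tcp_pos"],s["ee_rot"],s["qpos"].round(2))
P=BY*57.2958+180
t=bw(0,78);go((*t,.15,P),(*t,.094,P))
a=shot("top");b=shot("side")
im=np.hstack([cv2.resize(a["img"][185:285,305:430],(400,320),interpolation=cv2.INTER_CUBIC),cv2.resize(b["img"][165:265,190:315],(400,320),interpolation=cv2.INTER_CUBIC)])
cv2.imwrite("pics/t5.png",im[...,::-1])
# tab centre from red mask in side view, vs prediction
i=b["img"].astype(int); m=((i[...,0]>90)&(i[...,1]<60)&(i[...,2]<60)).astype(np.uint8)
n,l,st,ce=cv2.connectedComponentsWithStats(m); print([(st[k].tolist(),ce[k].round(1).tolist()) for k in range(1,n) if st[k][4]>20])
print(w2px(b,[[*bw(x,y),z] for z in(.08,.12) for x,y in((-15,73),(15,73),(15,83),(-15,83))]).round(1).tolist())
E
```

```text
19.55 [0.55790102 0.11004294 0.20030268] [ 5.90610470e-02  9.98254164e-01 -2.39985517e-04 -5.99461340e-04] [ 0.19  0.12  0.16  1.6  -0.    0.31]
[0.002, 0.006, 0.201] [-0.001, -0.002, -0.004]
[0.001, 0.007, 0.425] [-0.001, -0.002, -0.004]
[([374, 174, 14, 13, 57], [379.8, 180.7]), ([230, 224, 10, 15, 98], [234.2, 230.8])]
[[239.1, 240.0], [232.4, 232.7], [229.1, 234.6], [235.8, 241.9], [238.0, 229.7], [231.2, 222.4], [227.8, 224.2], [234.6, 231.6]]
```

View pics/t5.png

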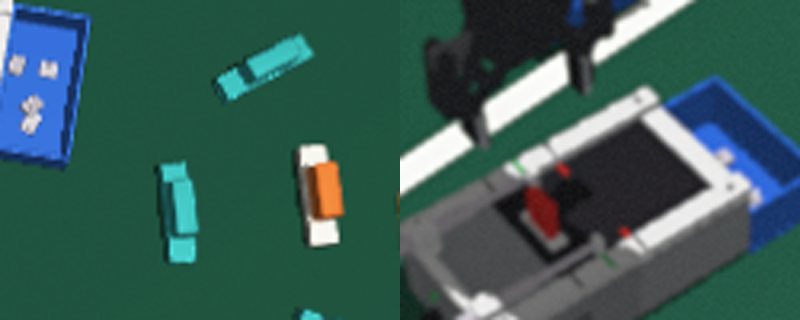

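Left half: four trimmings in the tray at (17,65), (48,68) and two at (32,105)–(30,122), and the scraper standing at (322,195). Right half: the shutter is clear and the fingers straddle the red tab at (540,212). Descending to grip the tab.

jog_arm:
  motion:
    - [80, 0.001, 0.007, 0.1, 0, 0, 0]
    - [80, 0.001, 0.007, 0.22, 0, 0, 0]
    - [80, 0.001, 0.007, 0.34, 0, 0, 0]
    - [80, 0.001, 0.007, 0.4, 0, 0, 0]
    - [80, 0.001, 0.007, 0.425, 0, 0, 0]
    - [80, 0.001, 0.007, 0.425, 0, 0, 0]

```text
clock: 20.4
tcp_pos: [0.5579, 0.1134, 0.0946]
ee_rot: [0.058, 0.998, -0.0, -0.0]
ft_force: [-0.1, 0.0, 0.1]
width: 0.935
grasp_force: 0.0
```

jog_arm:
  motion:
    - [50, 0, 0, 0, 0, 0, 0]
    - [30, 0, 0, 0, 0, 0, 0]
    - [20, 0, 0, 0, 0, 0, 0]
    - [12, 0, 0, 0, 0, 0, 0]
    - [5, 0, 0, 0, 0, 0, 0]
    - [5, 0, 0, 0, 0, 0, 0]
    - [5, 0, 0, 0, 0, 0, 0]
  squeeze: 50

```text
clock: 21.28
tcp_pos: [0.5577, 0.1129, 0.0944]
ee_rot: [0.058, 0.998, -0.001, -0.0]
ft_force: [-1.0, -5.1, 3.1]
width: 0.11
grasp_force: 49.8
```

```bash
python3 - <<'E'
from h import *
s=env.sense();print(s["clock"],s["tcp_pos"],s["ee_rot"],s["ft_force"],s["width"]*85.4,s["grasp_force"])
P=BY*57.2958+180
d=bw(0,1)-bw(0,0)
for k in(20,28,30): go((*(s["tcp_pos"][:2]+k*d),s["tcp_pos"][2],P))
ca,sa=np.cos(BY),np.sin(BY);v=(s["tcp_pos"][:2]-BOX)*1e3;print(ca*v[0]+sa*v[1],-sa*v[0]+ca*v[1])
E
```

```text
21.275 [0.55770177 0.11287441 0.09435169] [ 5.81621362e-02  9.98306872e-01 -6.10777673e-04 -4.27038460e-04] [-1.04438696 -5.14537768  3.1151915 ] 9.360012912534348 49.7710919380188
[0.0, 0.08, -0.0] [-0.002, -0.001, -0.001]
[0.0, 0.112, -0.0] [-0.002, -0.001, -0.001]
[0.0, 0.12, -0.0] [-0.002, -0.001, -0.001]
-0.06518012479272528 79.19911719927515
```

jog_arm:
  motion:
    - [5, 0, 0.015, 0, 0, 0, 0]
    - [5, 0, 0.03, 0, 0, 0, 0]
    - [5, 0, 0.045, 0, 0, 0, 0]
    - [5, 0, 0.06, 0, 0, 0, 0]
    - [5, 0, 0.075, 0, 0, 0, 0]
    - [5, 0, 0.09, 0, 0, 0, 0]
    - [5, 0, 0.104, 0, 0, 0, 0]
    - [5, 0, 0.104, 0, 0, 0, 0]
    - [5, 0, 0.104, 0, 0, 0, 0]

```text
clock: 22.4
tcp_pos: [0.5605, 0.1381, 0.0944]
ee_rot: [0.058, 0.998, -0.001, -0.001]
ft_force: [-2.3, -9.2, 5.4]
width: 0.105
grasp_force: 49.9
```

```bash
python3 - <<'E'
from h import *
s=env.sense();print(s["clock"],s["tcp_pos"],s["ft_force"],s["width"]*85.4,s["grasp_force"])
ca,sa=np.cos(BY),np.sin(BY);v=(s["tcp_pos"][:2]-BOX)*1e3;print("tcp box",ca*v[0]+sa*v[1],-sa*v[0]+ca*v[1])
b=shot("side"); i=b["img"].astype(int)
for nm,m in(("red",(i[...,0]-np.maximum(i[...,1],i[...,2])>40)),("green",(i[...,1]-np.maximum(i[...,0],i[...,2])>45))):
    m=m.astype(np.uint8); m[:200]=0; m[290:]=0; m[:,:190]=0; m[:,320:]=0
    n,l,st,ce=cv2.connectedComponentsWithStats(m,connectivity=8)
    for k in range(1,n):
        if st[k][4]>=3:
            z=.080 if nm=="red" else .088
            w=px2w(b,ce[k],z)[0,:2]-BOX; print(nm,st[k].tolist(),ce[k].round(1),"box mm",((ca*w[0]+sa*w[1])*1e3).round(1),((-sa*w[0]+ca*w[1])*1e3).round(1))
cv2.imwrite("pics/t6.png",cv2.resize(b["img"][200:280,195:305],(770,560),interpolation=cv2.INTER_CUBIC)[...,::-1])
E
```

```text
22.4 [0.56046604 0.13811407 0.09435067] [-2.34177002 -9.15079556  5.43953851] 8.995542248369324 49.93750512599945
tcp box -0.24072057099120237 104.58909575947304
red [224, 230, 6, 15, 54] [226.7 237.7] box mm 10.4 93.4
red [249, 241, 4, 4, 12] [250.5 242.5] box mm -38.9 55.1
```

View pics/t6.png

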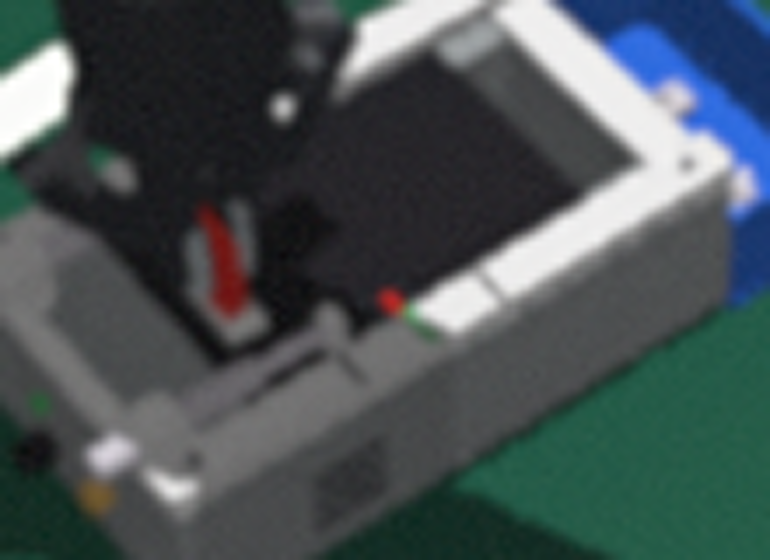

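The red pointer at (390,300) has nearly reached the green mark at (420,320). The tab is held between the pads. I'll measure the rest numerically against the shut picture and the marks.

```bash
python3 - <<'E'
from h import *
ca,sa=np.cos(BY),np.sin(BY)
b=shot("side")
def loc(uv,z):
    w=px2w(b,uv,z)[:,:2]-BOX; return np.c_[ca*w[:,0]+sa*w[:,1],-sa*w[:,0]+ca*w[:,1]]*1e3
f=lambda a:(np.array(a)+.5)/7-.5+[195,200]
print("marks shut/half/open",loc(f([(493,287),(421,321),(350,364)]),.088).round(1).tolist())
i0=cv2.imread("pics/side0.png")[...,::-1].astype(float); i1=b["img"].astype(float)
for nm,i in(("t0",i0),("now",i1)):
    r=i[...,0]-np.maximum(i[...,1],i[...,2]); gr=i[...,1]-np.maximum(i[...,0],i[...,2])
    for x0,y in((-44,30),(-44,58),(44,30),(44,58)):
        c=w2px(b,[[*bw(x0,y),.08]])[0].round().astype(int); s=6
        p=np.clip(r[c[1]-s:c[1]+s+1,c[0]-s:c[0]+s+1]-25,0,None)
        if p.sum()>150:
            yy,xx=np.mgrid[-s:s+1,-s:s+1]; uv=c+np.array([(p*xx).sum(),(p*yy).sum()])/p.sum(); print(nm,"red",x0,y,uv.round(2),p.sum().round(),loc(uv[None],.08).round(1).tolist())
    for x0 in(-61,61):
        c=w2px(b,[[*bw(x0,60),.088]])[0].round().astype(int); s=4
        p=gr[c[1]-s:c[1]+s+1,c[0]-s:c[0]+s+1].copy(); p=np.clip(p-15,0,None)
        # ignore the green bench by requiring brightness only if blob is small
        yy,xx=np.mgrid[-s:s+1,-s:s+1]
        if p.sum()>0: uv=c+np.array([(p*xx).sum(),(p*yy).sum()])/p.sum(); print(nm,"green",x0,uv.round(2),p.sum().round(),loc(uv[None],.088).round(1).tolist())
E
```

```text
marks shut/half/open [[-61.4, 26.6], [-58.3, 55.6], [-58.7, 86.2]]
t0 red -44 30 [259.84 237.09] 621.0 [[-39.1, 26.5]]
t0 red 44 30 [239.58 218.49] 1012.0 [[43.6, 31.4]]
t0 red 44 58 [233.01 226.25] 6254.0 [[32.1, 59.7]]
t0 green -61 [254.62 245.73] 263.0 [[-58.9, 56.3]]
t0 green 61 [226.12 216.1 ] 256.0 [[65.7, 57.8]]
now red -44 58 [250.42 242.54] 715.0 [[-38.9, 55.3]]
now green -61 [253.64 244.9 ] 80.0 [[-55.3, 56.7]]
```

jog_arm:
  motion:
    - [5, 0, 0.004, 0, 0, 0, 0]
    - [5, 0, 0.004, 0, 0, 0, 0]
    - [5, 0, 0.004, 0, 0, 0, 0]
    - [5, 0, 0.004, 0, 0, 0, 0]

```text
clock: 23.0
tcp_pos: [0.5606, 0.1389, 0.0943]
ee_rot: [0.058, 0.998, -0.001, -0.001]
ft_force: [-2.2, -9.8, 5.2]
width: 0.104
grasp_force: 50.0
```

```bash
python3 - <<'E'
from h import *
ca,sa=np.cos(BY),np.sin(BY)
i0=cv2.imread("pics/side0.png")[...,::-1].astype(float); b=shot("side"); s=6
def y(i,yy0):
    r=i[...,0]-np.maximum(i[...,1],i[...,2]); c=w2px(b,[[*bw(-41,yy0),.08]])[0].round().astype(int)
    p=np.clip(r[c[1]-s:c[1]+s+1,c[0]-s:c[0]+s+1]-25,0,None); yy,xx=np.mgrid[-s:s+1,-s:s+1]
    w=px2w(b,c+np.array([(p*xx).sum(),(p*yy).sum()])/p.sum(),.08)[0,:2]-BOX; return (-sa*w[0]+ca*w[1])*1e3
print("opening", [round(y(shot("side")["img"].astype(float),55)-y(i0,27),2) for _ in range(3)])
st=env.sense();print(st["clock"],st["tcp_pos"],st["qvel"].round(3),st["ft_force"],st["grasp_force"],st["width"]*85.4)
E
```

```text
opening [np.float64(29.53), np.float64(29.52), np.float64(29.51)]
23.2 [0.56055494 0.13893224 0.09434331] [ 0.    -0.    -0.001  0.001  0.001  0.001] [-2.93973384 -9.34276764  5.3923796 ] 49.9795800447464 8.877891137231225
```

```bash
python3 -c "
from rig import close_job
print(close_job())"
```

```text
the job is handed in; nothing more can be done
None
```

I wiped all four trimmings into the tray with the scraper and stood it back on the bench, then handed in with the gripper holding the shutter at the half marks: 29.5 mm measured against a 30 mm target, at about 23 s.

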